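# Close the grow-lamp bar and hold its hanger bracket for screwing

## Task

First push the half-on end cap fully home on the lamp bar, up against the black rubber collar. Then pick up the T-shaped hanger bracket and press its flange flat and level against the middle of the cap's end face, with a steady push of about 12 newtons (never ramming it), so that a colleague can screw it on; the bracket stays up in the gripper and the program finishes while still holding and pushing it there. Leave the other things on the bench where they are.

Things in the scene. Friction and masses are not known exactly. Their poses are not given: they have to be found in the camera images.
- jig: Plywood jig fixed to the bench under the lamp bar. Origin: on the bench, below the end cap's outer face when the cap is home and the bar unpushed. x across the bar, y along it (inwards from the cap end), z up. Its base (130 mm wide) begins at y = 120 mm, its first cradle (89 mm high) at y = 155 mm; the bench below and in front of the cap is free.
- lamp_bar (a joint): Slide of the aluminium lamp bar (60 wide, 42 high, 552 mm long, level, axis 76 mm above the bench; black collar 70 x 8 x 50 mm around it, 32 mm from its cap's home face). Value in m: 0 at rest, grows along the jig's +y against a rubber buffer at the far end, 1 mm per 2 N of push (up to 16 mm); springs back when let go.
- cap_seat (a point): Point on the lamp bar (moves with it) where the end cap's origin lies when the cap is fully home. Axes as jig.
- end_cap: Grey plastic end cap, 68 wide (x), 32 deep (y), 48 mm high (z), on the lamp bar's end. Origin: centre of its outer end face, 76 mm above the bench; y points inwards along the bar (the way to push). Starts 8 to 16 mm out from home (the gap to the collar), slides only along the bar, stays where left; about 6 N moves it; at home it stops hard on the bar.
- bracket: Loose aluminium hanger bracket, about 0.1 kg, a T seen from above, standing on the bench. Origin: on its underside, z up. Flange: upright plate 60 wide (x), 5 thick, 44 mm high, outer face at y = +28 mm. Web: upright plate 10 thick (x), 40 mm high, along the middle from y = +23 to -32 mm. Grip the web, fingers closing along x, about y = -5 mm.
- flange_face (a point): Centre of the bracket's outer flange face, the face to press against the cap: 28 mm along y and 22 mm above the bracket's origin. Same axes as the bracket: y points out of the face.
- strap: Flat steel joining strap 100 x 30 x 5 mm lying on the bench, a bystander. Origin: centre of underside.
- pot: Open black plastic plant pot, 64 mm across the rim, 55 mm high, standing on the bench, a bystander. Origin: centre of underside.
- feed_bottle: White bottle, 64 mm across, 120 mm high, standing on the bench to the robot's right, a bystander. Origin: centre of underside.
Things that resemble listed ones, but are neither listed nor needed, are in the scene too. Of the things like the bracket, leave any that is orange or purple; of the rest the smaller one is meant.

How it is judged:
By the outcome, as a careful person would: the job done as asked, in the order asked, and still so for the second after the job is handed in, while the arm keeps its last pose, push and grip.
It also fails if it takes over 58 s, if anything falls off the work surface, if the arm or the gripper's body presses on something with over 40 N, if the wrist force passes 120 N, or if a joint passes its speed limit or range.

## Robot

A 7-joint arm with a two-finger parallel gripper is mounted at the origin on the work surface. World frame = base frame: x ahead of the robot, y to its left, z up, the work surface at z = 0. Lengths are in m, angles in rad, forces in N, time in s.
With the tool pointing down it reaches from about 0.425 to 0.925 m from the base axis. Payload 6.8 kg.
Tool frame: the origin (TCP) lies at the very end of the fingers, on their centre line; the grasp point (between the pads) lies 19 mm behind it; z points along the fingers, y is the line along which they close (so a half turn about z gives the same grasp; the last joint's range is limited). The gripper opens to 85 mm and grips with 20 to 120 N. Pads are 22 mm wide; open, the fingers measure 114 mm over their backs; the gripper's body (76 mm by 85 mm) begins 54 mm behind the grasp point. The pads swing forward as they close: fully open they stand 13 mm farther back than shut.
Start: joints at [1.202, 0.477, 0.022, 1.555, -0.011, 1.109, -0.083], TCP at [0.174, -0.652, 0.231] pointing down, gripper open.
Joint ranges: [-2.96, 2.96], [-0.34, 2.1], [-1.41, 1.46], [0.24, 2.44], [-1.37, 4.51], [0.17, 1.92], [-2.96, 2.96]. Speed limits (rad/s): [2.39, 2.39, 3.14, 3.14, 3.14, 3.14, 3.14].

## Interface

Orientations are given as a unit quaternion [w, x, y, z].
In Python, from station import * gives the robot as it stands.
- The arm moves only by the tool jog_arm, never from a script. Its argument "moves" is one flat list of numbers, 7 for each row, row after row: the shift along the tool's x, y, z normalised to -1 to 1, where 1 is 20 mm, then the turn, a rotation vector about the tool's x, y, z normalised to -1 to 1, where 1 is 4 degrees, then the opening, from 0 (shut) to 1 (fully open). In form: [x, y, z, rx, ry, rz, claw, x, y, z, rx, ry, rz, claw, ...]. A call has exactly 8 rows; each row shifts and turns the commanded pose from where the row before left it, along the tool's axes as they then stand; what a row does not reach is not made up. A row lasts 1/12 s, in which the tool goes at most 41.7 mm and 7.16 degrees, less where a joint would pass 70% of its speed; a pose out of reach is approached as far as the arm can. A call with a number of a shift or a turn outside -1 to 1 is refused whole. A call with a gripper value outside its range is refused whole. The fingers move at their own pace and stop on an object; "grip_force" is the grip in N (left out, the last holds). Time passes only in rows, so rows that do not move let the fingers close, or fill a call up. It gives the time, the measured TCP pose, the force, the opening and the grip force at its end, in the units of the state.
- get_obs(): the state, without advancing time (a new reading comes with each control period).
- read_camera(name): name is "side" or "top" or "wrist"; returns a dict with "color" (400x640x3 uint8, blue, green, red), "fx", "fy", "cx", "cy" (pixels), "k1" (the pictures are not rectified: a ray, as slopes to the right and down, at radius r is drawn at 1 + k1 r^2 times it, then the intrinsics apply), "rvec" (rotation vector, rad) and "tvec" (3), from world to camera coordinates, as OpenCV has them. Camera axes: x right, y down, z forward; pixel columns grow to the right and rows downward; lengths in m; the calibration is good to about 2 mm. A picture is of the moment at which its call begins. There is no depth.
- hand_in(): hands the job in; it is judged then, once.
The state is a dict: "t": time; "q": joint angles; "joint_vel": joint speeds; "joint_torque": joint torques, N m; "eef_pos": TCP position; "tool_rot": TCP orientation; "contact_force": force on the tool from outside, world axes, zero at the start; "torque": the same for the moment, N m; "gripper_width": opening from 0.0 (shut) to 1.0 (fully open); "grasp_force": force on a finger pad.
Only numpy, scipy, OpenCV 4.12 (cv2) and the standard library are available. Lean on these libraries where they do the work, as an engineer would, in place of code of your own. Each camera call takes 0.05 s, during which the arm holds its last target. There are 200 camera calls.

## Working session

There is one attempt and no reset: what is moved stays moved. The work goes in short steps, Python scripts to look and compute and a tool call to move; the robot and the scene stay as the last step left them, time stands still between calls to the robot, and variables do not carry over. Pictures are saved under pics/ and viewed, at most 10 in all, crops included, and the job is handed in when it is done.

Besides the shell and the picture viewer there is one more tool, called after "Call:" by a JSON object that holds its "fn" and its "kwargs". jog_arm: Moves the arm, as the interface text tells. Scaled input: -1 to 1 covers 20 mm each way for a shift and 4 degrees each way for a turn. Its arguments: {"type":"object","properties":{"moves":{"type":"array"},"grip_force":{"type":"number"}},"required":["moves"]}

```bash
mkdir -p pics; ls; cat > h.py <<'E'
from station import *
import numpy as np, cv2
from scipy.spatial.transform import Rotation as R
def cam(n,save=None):
    c=read_camera(n)
    if save: cv2.imwrite('pics/'+save,c['color'])
    return c
def ray(c,u,v):
    K=np.array([[c['fx'],0,c['cx']],[0,c['fy'],c['cy']],[0,0,1.]])
    p=cv2.undistortPoints(np.array([[[u,v]]],float),K,np.array([c['k1'],0,0,0.]))[0,0]
    Rm=cv2.Rodrigues(np.array(c['rvec'],float))[0]
    o=-Rm.T@np.array(c['tvec'],float).ravel(); d=Rm.T@np.array([p[0],p[1],1]); return o,d
def onz(c,u,v,z):
    o,d=ray(c,u,v); return o+d*(z-o[2])/d[2]
def proj(c,P):
    K=np.array([[c['fx'],0,c['cx']],[0,c['fy'],c['cy']],[0,0,1.]])
    return cv2.projectPoints(np.array(P,float).reshape(-1,1,3),np.array(c['rvec'],float),np.array(c['tvec'],float),K,np.array([c['k1'],0,0,0.]))[0][:,0]
E
python3 - <<'E'
from h import *
import pickle
C={n:cam(n,n+'0.png') for n in('side','top','wrist')}
pickle.dump(C,open('c0.pkl','wb'))
cv2.imwrite('pics/st0.png',cv2.resize(np.vstack([C['side']['color'],C['wrist']['color']]),(480,600)))
for n,c in C.items(): print(n,ray(c,320,200))
o=get_obs();print(o['eef_pos'],o['tool_rot'],o['contact_force'],o['t'])
E
```

```text
pics
side (array([0.32799525, 0.49534214, 0.63385518]), array([ 0.27032042, -0.70708494, -0.65353746]))
top (array([ 0.38871144, -0.15844562,  1.01917724]), array([ 0.14065496, -0.01760471, -0.99008319]))
wrist (array([ 0.25470803, -0.63141215,  0.37173259]), array([-0.31124324, -0.09251473, -0.94586619]))
[ 0.17392426 -0.65174736  0.23052215] [-7.04946729e-04  9.91506790e-01  1.30052943e-01 -1.43048669e-04] [-0.65388487 -0.87135737 -0.36117996] 0.15
```

View pics/top0.png

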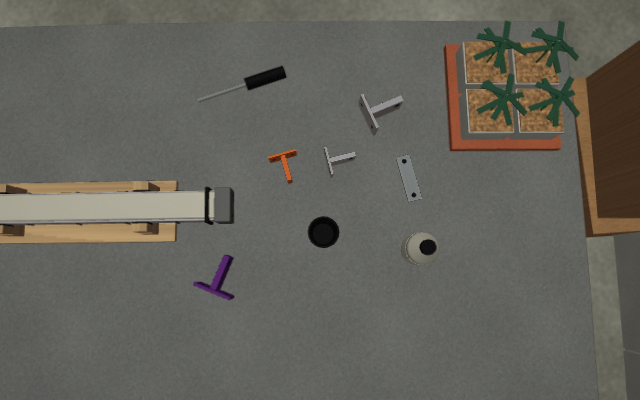

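View pics/side0.png

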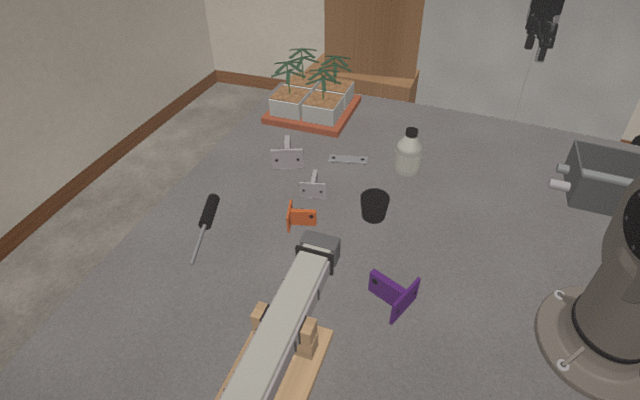

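Top view: the bar's cap is at (224,205). T-shapes are orange (285,163), purple (215,285), large grey (380,110) and small grey (338,158). Orange and purple are excluded, and the smaller of the two greys is (338,158), so that is the bracket. I'll confirm it in a crop and measure.

```bash
python3 - <<'E'
from h import *
import pickle
C=pickle.load(open('c0.pkl','rb'));c=C['top'];im=c['color']
a=cv2.resize(im[80:220,305:425],None,fx=4,fy=4,interpolation=cv2.INTER_CUBIC)
b=cv2.resize(im[180:240,170:250],None,fx=4,fy=4,interpolation=cv2.INTER_CUBIC)
out=np.zeros((560,800,3),np.uint8);out[:,:480]=a;out[:240,480:]=b;cv2.imwrite('pics/crop0.png',out)
for n,(u,v),z in [('bench c',(320,200),0),('u+100',(420,200),0),('v-100',(320,100),0)]: print(n,onz(c,u,v,z).round(3))
g=im.max(2).astype(int)
def blob(x0,y0,x1,y1,th):
    m=np.zeros(g.shape,np.uint8);m[y0:y1,x0:x1]=(g[y0:y1,x0:x1]>th)
    k,l,s,_=cv2.connectedComponentsWithStats(m);i=1+np.argmax(s[1:,4]);return l==i,s[i]
print('bench',np.median(im[100:170,310:340],(0,1)), 'cap',im[205,224],'br',im[157,345])
for nm,bx,z in [('small',(318,140,360,180),.042),('large',(352,85,410,140),.042)]:
    m,s=blob(*bx,115);ys,xs=np.nonzero(m);print(nm,s)
    P=np.array([onz(c,u,v,z)[:2] for u,v in zip(xs,ys)])
    print(' minrect',cv2.minAreaRect(P.astype(np.float32)*1000))
print(g[205,195:245]);print(g[175:240,224]);print(g[175:240,195])
E
```

```text
bench c [ 0.533 -0.177  0.   ]
u+100 [ 0.531 -0.391  0.   ]
v-100 [ 0.757 -0.179  0.   ]
bench [ 97. 101. 100.] cap [90 93 93] br [152 151 152]
small [324 147  32  27 176]
 minrect ((618.1423950195312, -220.64683532714844), (57.691497802734375, 58.54487991333008), 13.614532470703125)
large [361  94  43  34 299]
 minrect ((733.4395141601562, -315.5343933105469), (79.77516174316406, 78.7011947631836), 24.223899841308594)
[176 178 177 176 177 176 176 176 177 128  35  17  17  60 145 179 177 179
 153 105  88  91  91  90  92  92  93  92  93  93  93  94  92  95  77  44
  30  33  43  93 106 105 104 102 101 102 104 106 108 104]
[107 107 108 102 105 103 100 104 108 107 103 105  83  93  91  92  92  92
  93  94  94  93  92  94  93  95  91  92  91  92  93  93  91  93  93  93
  93  93  92  93  91  92  92  93  92  87  58  39  37 103 105 105 103 100
 100 101  99 102 100 101 102 103 104 105 106]
[ 97  96  98  97  98  99 102  99 103 101 100 102 102 102 103 107 148 166
 179 177 177 177 176 178 178 178 176 176 177 176 176 177 177 177 178 177
 177 175 177 176 178 180 145 123 159 124  75  84 101 100  99  98  99 102
 104 104 103 104  98 100  99 102 104 104 101]
```

View pics/crop0.png

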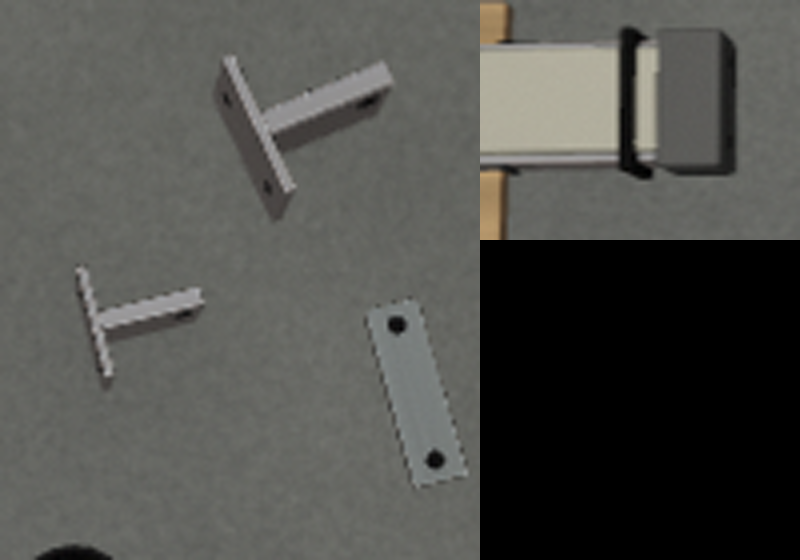

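The crop confirms it: the small grey T at (338,158), about 60x60 mm with its flange facing left (+y), is the bracket. The large T is about 80 mm. The cap shows a gap to the collar at about (208-214,205). Next I'll take exact lines.

```bash
cat > meas.py <<'E'
from h import *
def sub(vals,th):  # subpixel crossing indices
    v=vals.astype(float);i=np.nonzero((v[:-1]-th)*(v[1:]-th)<0)[0];return i+(th-v[i])/(v[i+1]-v[i])
def bar(c):
    im=cv2.GaussianBlur(c['color'],(3,3),0);sat=im[:,:,2].astype(int)-im[:,:,0];g=im.max(2)
    A=[];B=[]
    for u in list(range(30,130,5))+list(range(182,200,3)):
        col=g[:,u].astype(float)
        k=np.nonzero((col[180:235]>150)&(sat[180:235,u]>8)&(sat[180:235,u]<40))[0]+180
        if len(k)<15: continue
        A.append(onz(c,u,k.min()-.5,.097));B.append(onz(c,u,k.max()+.5,.097))
    A=np.array(A);B=np.array(B);return A,B
def cap(c,vs=range(195,218)):
    g=cv2.GaussianBlur(c['color'],(3,3),0).max(2)
    return g
E
python3 - <<'E'
from meas import *
import pickle
c=pickle.load(open('c0.pkl','rb'))['top'];im=c['color'];g=im.max(2)
A,B=bar(c)
fa=np.polyfit(A[:,1],A[:,0],1);fb=np.polyfit(B[:,1],B[:,0],1)
print('bar edges',fa,fb,'width',np.median(A[:,0]-B[:,0]))
# cap: columns
for v in (192,197,202,207,212,217):
    r=g[v,200:245]; xs=200+sub(r,65)
    print(v,xs.round(2),(200+sub(r,120)).round(2))
for u in (217,220,223,226): print(u,(175+sub(g[175:240,u],75)).round(2), im[185:192,u,2],im[216:226,u,2])
# bracket
box=g[140:182,318:362].astype(int);m=(box>128)
ys,xs=np.nonzero(m);xs+=318;ys+=140
web=(xs>334);W=np.array([onz(c,u,v,.040)[:2] for u,v in zip(xs[web],ys[web])])
l=cv2.fitLine(W.astype(np.float32),cv2.DIST_L2,0,0,0).ravel()
F=np.array([onz(c,u,v,.044)[:2] for u,v in zip(xs[~web],ys[~web])]);
near=F[np.abs((F-l[2:])@np.array([-l[1],l[0]]))>.008]
f=cv2.fitLine(near.astype(np.float32),cv2.DIST_L2,0,0,0).ravel()
print('web',l,np.degrees(np.arctan2(l[1],l[0])),'flange',f,np.degrees(np.arctan2(f[1],f[0])))
d=l[:2]*np.sign(l[1]);n=np.array([d[1],-d[0]])
print('web along',((W-l[2:])@d).min(),((W-l[2:])@d).max(),'perp w',((W-l[2:])@n).min(),((W-l[2:])@n).max())
print('flange along d',np.percentile((near-l[2:])@d,[0,50,100]),'across',((near-l[2:])@n).min(),((near-l[2:])@n).max())
for r in box: print(''.join('#' if x>150 else '+' if x>128 else '.' for x in r))
E
```

```text
bar edges [-0.00398344  0.53929318] [-0.00969483  0.49012102] width 0.04944396440865431
192 [204.64 208.38 229.44 233.53] [203.91 208.96 214.22]
197 [204.7  208.33 229.39 233.57] [204.1  208.85 214.33]
202 [204.7  208.06 229.34 233.46] [204.1  208.7  213.67]
207 [204.55 208.07 229.34 233.4 ] [204.03 208.72 213.69]
212 [204.55 208.06 229.35 233.49] [204.03 208.72 213.73]
217 [204.4  208.28 229.29 233.44] [203.49 209.36 212.67]
217 [220.54 222.66] [ 98 103  83  90  91  91  90] [ 91  92  92  92  90  62  44  90 102 101]
220 [220.46 223.58] [104 103  86  92  93  91  92] [ 92  92  92  92  88  60  38  36 100 101]
223 [220.46 223.56] [103 103  84  93  93  93  92] [ 93  92  93  92  87  60  40  38 102 102]
226 [220.39 223.55] [106 105  84  93  93  92  93] [ 92  93  93  92  87  56  37  37 104 109]
web [ 0.24742448 -0.9689072   0.6201499  -0.22837137] -75.674835 flange [ 0.97094464  0.2393042   0.610622   -0.19427127] 13.845476
web along -0.02154466273277584 0.021686222513222806 perp w -0.00450619184846982 0.004581694528628044
flange along d [0.0333773  0.03538811 0.0373588 ] across -0.028909651
[... 1219 characters left out ...]
.........................
............+#..............................
............+#..............................
............##..............................
.............++.............................
.............+#.............................
.............+#.............................
.............##.............................
............................................
............................................
............................................
............................................
............................................
............................................
............................................
............................................
```

```bash
python3 - <<'E'
from meas import *
import pickle
c=pickle.load(open('c0.pkl','rb'))['top'];im=c['color'];g=cv2.GaussianBlur(im,(3,3),0).max(2)
for u in (60,100,170,190): print(u,im[184:226,u].tolist()[::1][:10],'|',im[214:224,u].tolist())
T=[];Bt=[]
for u in list(range(30,130,4))+list(range(180,202,3)):
    s=170+sub(g[170:235,u],135)
    T.append(onz(c,u,s[0],.097))
    Bt.append((u,s.round(1).tolist()))
T=np.array(T);r=np.polyfit(T[:,1],T[:,0],1);print('top edge',r,np.degrees(np.arctan(r[0])),np.std(T[:,0]-np.polyval(r,T[:,1])));print(Bt[::5])
for p,z in [((223,186.7),.1),((223,220.6),.1),((229.35,204),.1),((233.5,204),.052),((208.8,204),.097),((204,204),.101),((213.9,204),.1)]: print(p,onz(c,*p,z).round(4))
E
```

```text
60 [[91, 130, 157], [95, 135, 163], [97, 139, 168], [95, 137, 165], [93, 132, 160], [90, 128, 155], [92, 131, 159], [96, 136, 165], [98, 139, 166], [138, 144, 148]] | [[151, 168, 171], [152, 168, 171], [151, 167, 170], [151, 167, 170], [148, 164, 168], [132, 147, 151], [118, 127, 128], [147, 148, 150], [119, 121, 124], [64, 67, 71]]
100 [[92, 130, 157], [98, 138, 166], [97, 136, 166], [94, 132, 160], [89, 123, 151], [90, 127, 154], [95, 133, 162], [98, 138, 166], [120, 135, 148], [119, 126, 129]] | [[151, 169, 171], [153, 169, 173], [154, 171, 174], [153, 169, 173], [147, 163, 165], [117, 128, 131], [130, 132, 133], [135, 136, 137], [73, 77, 81], [72, 83, 94]]
170 [[93, 133, 161], [93, 132, 161], [92, 131, 159], [90, 128, 155], [93, 132, 158], [94, 133, 162], [96, 136, 164], [141, 145, 150], [130, 140, 142], [152, 169, 172]] | [[155, 171, 175], [156, 172, 176], [158, 173, 176], [146, 162, 165], [106, 119, 121], [153, 152, 154], [144, 144, 147], [65, 68, 71], [70, 76, 83], [107, 150, 181]]
190 [[94, 99, 97], [93, 97, 96], [95, 100, 98], [94, 99, 97], [99, 105, 103], [99, 104, 103], [94, 98, 102], [149, 149, 149], [143, 159, 161], [157, 173, 177]] | [[158, 174, 177], [156, 172, 175], [159, 176, 179], [131, 145, 149], [103, 111, 112], [157, 157, 158], [122, 124, 131], [68, 70, 74], [82, 86, 88], [96, 101, 99]]
top edge [0.06461527 0.5347819 ] 3.6970427460562774 0.01741686651733699
[(30, [183.0, 192.1, 194.4, 220.8, 225.4]), (50, [182.9, 219.9, 224.2]), (70, [182.2, 221.1, 224.3]), (90, [182.2, 219.6, 223.8]), (110, [181.8, 220.1, 223.6]), (180, [191.1, 219.5]), (195, [190.7, 219.3])]
(223, 186.7) [0.5471 0.0133 0.1   ]
(223, 220.6) [0.481  0.0121 0.1   ]
(229.35, 204) [5.131e-01 4.000e-04 1.000e-01]
(233.5, 204) [5.195e-01 2.000e-04 5.200e-02]
(208.8, 204) [0.5139 0.0409 0.097 ]
(204, 204) [0.5134 0.0493 0.101 ]
(213.9, 204) [0.5134 0.0303 0.1   ]
```

Call:
{"fn": "jog_arm", "kwargs": {"moves": [0.68,-0.53,0,0,0,-0.47,0,0.68,-0.53,0,0,0,-0.47,0,0.68,-0.53,0,0,0,-0.47,0,0.68,-0.53,0,0,0,-0.47,0,0.68,-0.53,0,0,0,-0.47,0,0.68,-0.53,0,0,0,-0.47,0,0.68,-0.53,0,0,0,-0.47,0,0.68,-0.53,0,0,0,-0.47,0], "grip_force": 40}}

```text
t: 0.82
eef_pos: [0.2443, -0.5327, 0.231]
tool_rot: [-0.0, 0.966, 0.26, -0.0]
contact_force: [0.1, -0.8, -0.7]
gripper_width: 0.002
grasp_force: 0.0
```

```bash
python3 - <<'E'
from meas import *
import pickle
c=pickle.load(open('c0.pkl','rb'))['top'];r=cv2.GaussianBlur(c['color'],(3,3),0)
s=r[:,:,2].astype(float)
L=[];U=[]
for u in list(range(20,130,3))+list(range(165,200,3)):
    v=205
    while s[v,u]>155: v+=1
    L.append(onz(c,u,v-1+(s[v-1,u]-155)/(s[v-1,u]-s[v,u]),.097))
    v=205
    while s[v,u]>155: v-=1
    U.append(onz(c,u,v+1-(s[v+1,u]-155)/(s[v+1,u]-s[v,u]),.097))
for P in(L,U):
    P=np.array(P);f=np.polyfit(P[:,1],P[:,0],1);print(f,np.std(P[:,0]-np.polyval(f,P[:,1])))
o=get_obs();print(o['eef_pos'],R.from_quat(np.roll(o['tool_rot'],-1)).as_matrix().round(3).tolist())
E
```

```text
[-0.00648701  0.48977444] 0.00016977499955553606
[-0.01616817  0.54116458] 0.0031181336808440542
[ 0.24429738 -0.53272025  0.23099964] [[0.865, 0.501, -0.0], [0.501, -0.865, 0.001], [0.0, -0.001, -1.0]]
```

Call:
{"fn": "jog_arm", "kwargs": {"moves": [0.8,-0.34,0,0,0,-0.47,0,0.8,-0.34,0,0,0,-0.47,0,0.8,-0.34,0,0,0,-0.47,0,0.8,-0.34,0,0,0,-0.47,0,0.8,-0.34,0,0,0,-0.47,0,0.8,-0.34,0,0,0,-0.47,0,0.8,-0.34,0,0,0,-0.47,0,0.8,-0.34,0,0,0,-0.47,0]}}

```text
t: 1.48
eef_pos: [0.3149, -0.4125, 0.2313]
tool_rot: [0.0, 0.923, 0.384, -0.0]
contact_force: [0.1, 0.1, 0.5]
gripper_width: -0.001
grasp_force: 0.0
```

Call:
{"fn": "jog_arm", "kwargs": {"moves": [0.86,-0.12,0,0,0,-0.47,0,0.86,-0.12,0,0,0,-0.47,0,0.86,-0.12,0,0,0,-0.47,0,0.86,-0.12,0,0,0,-0.47,0,0.86,-0.12,0,0,0,-0.47,0,0.86,-0.12,0,0,0,-0.47,0,0.86,-0.12,0,0,0,-0.47,0,0.86,-0.12,0,0,0,-0.47,0]}}

```text
t: 2.15
eef_pos: [0.3851, -0.2931, 0.2313]
tool_rot: [0.0, 0.865, 0.502, 0.0]
contact_force: [0.2, 0.1, -1.1]
gripper_width: 0.003
grasp_force: 0.0
```

Call:
{"fn": "jog_arm", "kwargs": {"moves": [0.86,0.1,0,0,0,-0.47,0,0.86,0.1,0,0,0,-0.47,0,0.86,0.1,0,0,0,-0.47,0,0.86,0.1,0,0,0,-0.47,0,0.86,0.1,0,0,0,-0.47,0,0.86,0.1,0,0,0,-0.47,0,0.86,0.1,0,0,0,-0.47,0,0.86,0.1,0,0,0,-0.47,0]}}

```text
t: 2.82
eef_pos: [0.4541, -0.1734, 0.2313]
tool_rot: [-0.0, 0.792, 0.611, 0.0]
contact_force: [-0.2, -0.7, -0.2]
gripper_width: -0.005
grasp_force: 0.0
```

Call:
{"fn": "jog_arm", "kwargs": {"moves": [0.7,0.3,0.4,0,0,-0.47,0,0.7,0.3,0.4,0,0,-0.47,0,0.7,0.3,0.4,0,0,-0.47,0,0.7,0.3,0.4,0,0,-0.47,0,0.7,0.3,0.4,0,0,-0.47,0,0.7,0.3,0.4,0,0,-0.47,0,0.7,0.3,0.4,0,0,-0.47,0,0.7,0.3,0.4,0,0,-0.47,0]}}

```text
t: 3.48
eef_pos: [0.5176, -0.0701, 0.1663]
tool_rot: [-0.0, 0.705, 0.709, -0.0]
contact_force: [1.5, -0.2, 0.5]
gripper_width: -0.0
grasp_force: 0.0
```

```bash
cat >> h.py <<'E'
def st():
    o=get_obs();M=R.from_quat(np.roll(o['tool_rot'],-1)).as_matrix()
    print('t',round(o['t'],2),'p',o['eef_pos'].round(4) if hasattr(o['eef_pos'],'round') else o['eef_pos'],'psi',np.degrees(np.arctan2(M[1,0],M[0,0])).round(2),'tilt',M[:2,2].round(4),'F',np.round(o['contact_force'],1),'M',np.round(o['torque'],2),'w',round(o['gripper_width'],3),'g',round(o['grasp_force'],1));return o,M
E
python3 -c "
from h import *
o,M=st();print(np.round(o['q'],2))
"
```

```text
t 3.48 p [ 0.5176 -0.0701  0.1663] psi 90.32 tilt [-0.0003  0.0002] F [ 1.5 -0.2  0.5] M [ 0.   -0.01 -0.01] w -0.0 g 0.0
[ 0.45  0.35 -0.53  1.95  0.22  0.89 -0.19]
```

Call:
{"fn": "jog_arm", "kwargs": {"moves": [0,-0.18,1,0,0,0,0,0,0,1,0,0,0,0,0,0,1,0,0,0,0,0,0,1,0,0,0,0,0,0,1,0,0,0,0,0.75,0,0,0,0,0,0,0.75,0,0,0,0,0,0,0,0,0,0,0,0,0]}}

```text
t: 4.15
eef_pos: [0.5134, -0.0374, 0.0666]
tool_rot: [-0.001, 0.704, 0.71, 0.001]
contact_force: [0.2, -1.2, 0.4]
gripper_width: 0.002
grasp_force: 0.0
```

```bash
python3 -c "
from h import *
o,M=st();c=cam('side');w=cam('wrist')
cv2.imwrite('pics/a.png',np.hstack([cv2.resize(c['color'][200:300,260:400],(560,400)),cv2.resize(w['color'],(240,400))]) if 0 else np.hstack([cv2.resize(c['color'][200:300,260:400],(400,286)),cv2.resize(w['color'],(400,286))]))
"
```

```text
t 4.15 p [ 0.5134 -0.0374  0.0666] psi 90.46 tilt [-0.0004  0.0022] F [ 0.2 -1.2  0.4] M [ 0.04  0.03 -0.03] w 0.002 g 0.0
```

View pics/a.png

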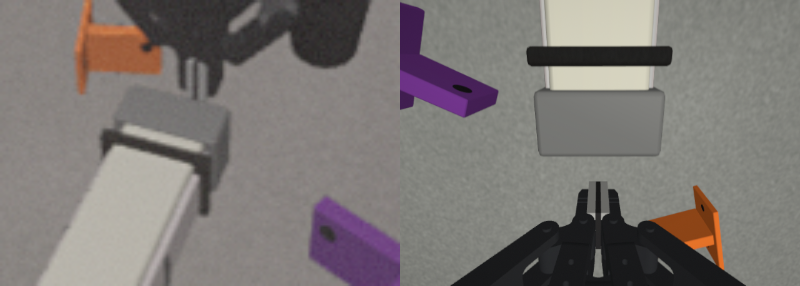

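The left image (side view) shows the closed fingers just in front of the cap. In the right image (wrist view) the fingers at (597,200) are centred on the cap face (600,150), and the collar gap is visible at y of about 65-90. Now I push slowly.

Call:
{"fn": "jog_arm", "kwargs": {"moves": [0.13,0,0,0,0,0,0,0.13,0,0,0,0,0,0,0.13,0,0,0,0,0,0,0.13,0,0,0,0,0,0,0.13,0,0,0,0,0,0,0.13,0,0,0,0,0,0,0.13,0,0,0,0,0,0,0.13,0,0,0,0,0,0]}}

```text
t: 4.92
eef_pos: [0.5132, -0.0204, 0.0673]
tool_rot: [0.0, 0.706, 0.708, 0.0]
contact_force: [-0.6, -1.2, 0.1]
gripper_width: 0.0
grasp_force: 0.0
```

Call:
{"fn": "jog_arm", "kwargs": {"moves": [0.07,0,0,0,0,0,0,0.07,0,0,0,0,0,0,0.07,0,0,0,0,0,0,0.07,0,0,0,0,0,0,0.07,0,0,0,0,0,0,0.07,0,0,0,0,0,0,0.07,0,0,0,0,0,0,0.07,0,0,0,0,0,0]}}

```text
t: 5.58
eef_pos: [0.5132, -0.0101, 0.0673]
tool_rot: [0.0, 0.706, 0.708, -0.0]
contact_force: [0.1, -3.7, 0.9]
gripper_width: -0.003
grasp_force: 1.7
```

Call:
{"fn": "jog_arm", "kwargs": {"moves": [0.07,0,0,0,0,0,0,0.07,0,0,0,0,0,0,0.07,0,0,0,0,0,0,0.07,0,0,0,0,0,0,0.07,0,0,0,0,0,0,0.07,0,0,0,0,0,0,0.07,0,0,0,0,0,0,0.07,0,0,0,0,0,0]}}

```text
t: 6.25
eef_pos: [0.5131, -0.0001, 0.0673]
tool_rot: [0.001, 0.707, 0.707, -0.001]
contact_force: [0.0, -5.7, 0.6]
gripper_width: 0.002
grasp_force: 3.1
```

Call:
{"fn": "jog_arm", "kwargs": {"moves": [0.05,0,0,0,0,0,0,0.05,0,0,0,0,0,0,0.05,0,0,0,0,0,0,0.05,0,0,0,0,0,0,0,0,0,0,0,0,0,0,0,0,0,0,0,0,0,0,0,0,0,0,0,0,0,0,0,0,0,0]}}

```text
t: 6.92
eef_pos: [0.513, 0.003, 0.0673]
tool_rot: [0.001, 0.707, 0.707, -0.001]
contact_force: [0.3, -9.4, 2.2]
gripper_width: 0.001
grasp_force: 4.2
```

Call:
{"fn": "jog_arm", "kwargs": {"moves": [0.05,0,0,0,0,0,0,0.05,0,0,0,0,0,0,0.05,0,0,0,0,0,0,0.05,0,0,0,0,0,0,0.05,0,0,0,0,0,0,0,0,0,0,0,0,0,0,0,0,0,0,0,0,0,0,0,0,0,0,0]}}

```text
t: 7.58
eef_pos: [0.513, 0.0057, 0.0673]
tool_rot: [0.002, 0.708, 0.707, -0.002]
contact_force: [0.0, -13.4, 4.2]
gripper_width: -0.003
grasp_force: 6.9
```

```bash
python3 -c "
from h import *
o,M=st();w=cam('wrist')['color'];cv2.imwrite('pics/b.png',cv2.resize(w[20:280,160:480],None,fx=2,fy=2))
"
```

```text
t 7.58 p [0.513  0.0057 0.0673] psi 89.91 tilt [-0.0012 -0.0057] F [  0.  -13.4   4.2] M [-2.67  0.05  0.06] w -0.003 g 6.9
```

View pics/b.png

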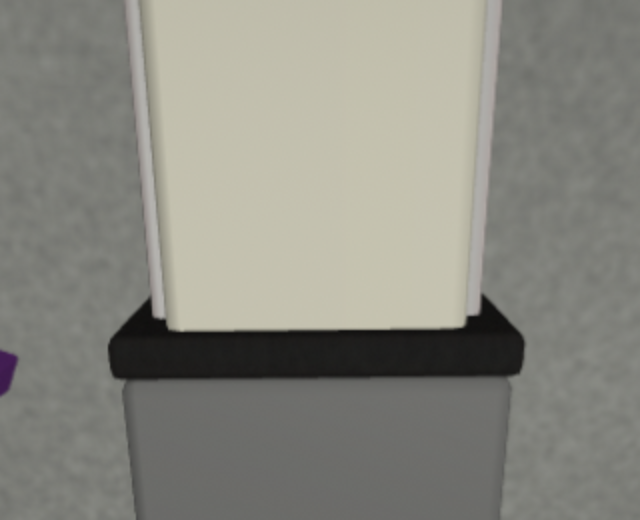

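The wrist view shows the cap's edge (y≈378) flush against the black collar with no gap, so the cap is home. I'm backing off and going to the bracket.

Call:
{"fn": "jog_arm", "kwargs": {"moves": [-0.3,0,0,0,0,0,0,-0.6,0,0,0,0,0,0,-1,0,0,0,0,0,0,-1,0,-1,0,0,0,0,-1,0,-1,0,0,0,0,-1,0,-1,0,0,0,0,-1,0,-1,0,0,0,0,-1,0,-1,0,0,0,0]}}

```text
t: 8.3
eef_pos: [0.5133, -0.1278, 0.1682]
tool_rot: [-0.0, 0.706, 0.708, 0.0]
contact_force: [0.1, -0.1, -1.0]
gripper_width: -0.0
grasp_force: 0.0
```

Call:
{"fn": "jog_arm", "kwargs": {"moves": [-0.65,0.58,0.3,0,0,-0.43,0.6,-0.65,0.58,0.3,0,0,-0.43,0.6,-0.65,0.58,0.3,0,0,-0.43,0.6,-0.65,0.58,0.3,0,0,-0.43,0.6,-0.65,0.58,0.3,0,0,-0.43,0.6,-0.65,0.58,0.3,0,0,-0.43,0.6,-0.65,0.58,0.3,0,0,-0.43,0.6,-0.65,0.58,0.3,0,0,-0.43,0.6]}}

```text
t: 8.97
eef_pos: [0.6172, -0.2209, 0.1188]
tool_rot: [-0.0, 0.616, 0.788, 0.0]
contact_force: [0.3, -0.6, -0.1]
gripper_width: 0.599
grasp_force: 0.0
```

```bash
python3 - <<'E'
from h import *
o,M=st();w=cam('wrist');cv2.imwrite('pics/c.png',w['color'])
import pickle;pickle.dump((w,o),open('c1.pkl','wb'))
yb=np.array([-.2425,.9702]);g=np.array([.6176,-.2185])-.005*yb
d=M.T@(np.r_[g,.006]-o['eef_pos']);print('tool delta/20mm',(d/.02).round(2))
print(proj(w,[[*(g+.005*yb+k*yb),z] for k,z in((.0255,.044),(-.032,.04))]).round(1))
E
```

```text
t 8.97 p [ 0.6172 -0.2209  0.1188] psi 103.99 tilt [0.0001 0.0009] F [ 0.3 -0.6 -0.1] M [-0.02 -0.    0.02] w 0.599 g 0.0
tool delta/20mm [-0.14  0.05  5.64]
[[318.7 171.7]
 [318.6 249.2]]
```

View pics/c.png

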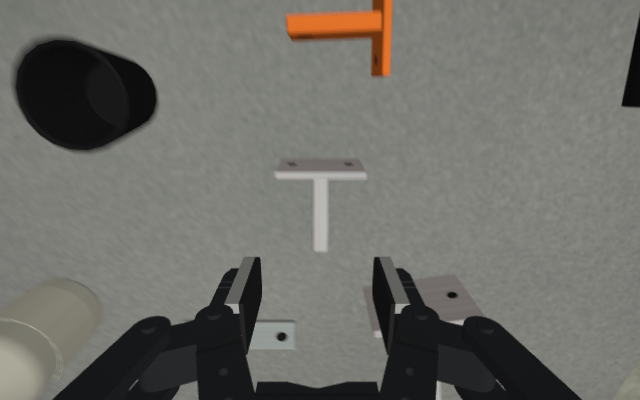

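The wrist view shows the bracket's flange at (320,174) and web end at (320,250), within about 1 mm of prediction and between the open fingers. I'm descending and gripping.

Call:
{"fn": "jog_arm", "kwargs": {"moves": [-0.14,0.07,0.8,0,0,0,0.6,0,0,0.8,0,0,0,0.6,0,0,0.8,0,0,0,0.6,0,0,0.8,0,0,0,0.6,0,0,0.8,0,0,0,0.6,0,0,0.7,0,0,0,0.6,0,0,0.5,0,0,0,0.6,0,0,0.4,0,0,0,0.6]}}

```text
t: 9.68
eef_pos: [0.618, -0.2223, 0.0057]
tool_rot: [-0.001, 0.616, 0.788, -0.0]
contact_force: [0.3, 0.5, -0.4]
gripper_width: 0.6
grasp_force: 0.0
```

Call:
{"fn": "jog_arm", "kwargs": {"moves": [0,0,0,0,0,0,0.2,0,0,0,0,0,0,0.15,0,0,0,0,0,0,0.1,0,0,0,0,0,0,0.05,0,0,0,0,0,0,0,0,0,0,0,0,0,0,0,0,0,0,0,0,0,0,0,0,0,0,0,0], "grip_force": 80}}

```text
t: 10.35
eef_pos: [0.6195, -0.2231, 0.0084]
tool_rot: [0.001, 0.616, 0.787, 0.0]
contact_force: [-0.2, -0.1, 6.4]
gripper_width: 0.107
grasp_force: 78.6
```

Call:
{"fn": "jog_arm", "kwargs": {"moves": [0,0,0,0,0,0,0,0,0,0,0,0,0,0,0,0,-0.3,0,0,0,0,0,0,-0.6,0,0,0,0,0,0,-1,0,0,0,0,0,0,-1,0,0,0,0,0,0,-1,0,0,0,0,0,0,-1,0,0,0,0]}}

```text
t: 11.02
eef_pos: [0.6184, -0.2228, 0.1069]
tool_rot: [-0.0, 0.616, 0.788, -0.0]
contact_force: [-0.5, 0.3, -0.1]
gripper_width: 0.104
grasp_force: 77.9
```

```bash
python3 - <<'E'
from h import *
o,M=st();w=cam('wrist');t=cam('top');s=cam('side')
import pickle;pickle.dump((w,t,s,o),open('c2.pkl','wb'))
cv2.imwrite('pics/d.png',np.hstack([w['color'][100:400,120:520],cv2.resize(s['color'][120:270,240:440],(400,300))]))
E
```

```text
t 11.02 p [ 0.6184 -0.2228  0.1069] psi 103.91 tilt [-0.0002  0.0001] F [-0.5  0.3 -0.1] M [-0.03  0.02  0.01] w 0.104 g 77.9
```

View pics/d.png

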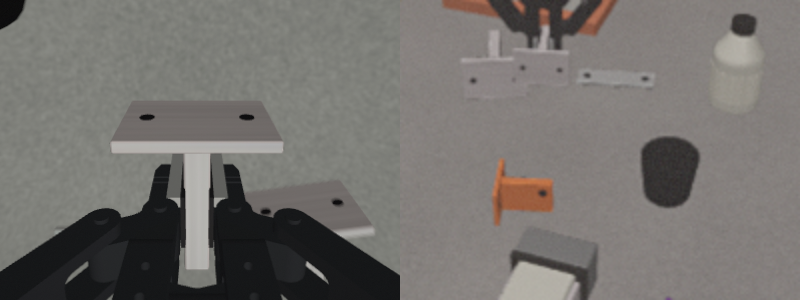

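The bracket is firmly in the grip: its flange is at crop (197,125) in the wrist view, and its spot on the bench is empty. I'll measure the flange's pose in the hand, since contact lifted it slightly.

```bash
cat > hand.py <<'E'
from h import *
from scipy.optimize import least_squares
def flange(w,o,M,dbg=False):
    im=w['color'].astype(float);g=im.max(2);redd=im[:,:,2]-im[:,:,1]
    # outer face: reddish-grey vs greenish bench
    b=cv2.GaussianBlur(redd,(5,5),0);m=(b>2.5).astype(np.uint8);m[:150]=0;m[280:]=0;m[:,:180]=0;m[:,450:]=0
    m|=((g>165)&(np.arange(400)[:,None]>225)&(np.arange(400)[:,None]<262)).astype(np.uint8)
    return m,g,b
E
python3 - <<'E'
from hand import *
import pickle
w,t,s,o=pickle.load(open('c2.pkl','rb'));M=None
im=w['color'];print(w['fx'],w['cx'],w['cy'],w['k1'])
for u in (245,260,300,340,375,390): print(u,'top',im[194:208,u,2],im[194:208,u,1],'rim',im[234:258,u,1])
for v in (206,220,234,246): print(v,im[v,226:258,2],im[v,226:258,1],'|',im[v,380:410,2],im[v,380:410,1])
E
```

```text
345.5215418219861 316.6491052681058 200.12609229466347 0.014986505649691999
245 top [127 126 126 124 123 125 127 129 129 128 126 124 122 123] [128 127 127 126 124 126 129 130 130 129 127 125 124 125] rim [107 107 107 107 107 106 116 148 172 176 179 179 178 178 177 177 176 177
 168 143 131 131 132 133]
260 top [123 122 123 123 125 128 123 114 115 113 112 110 109 111] [124 124 125 125 127 129 122 108 109 108 107 104 104 106] rim [107 107 108 108 107 105 116 149 172 176 179 179 178 178 177 177 177 177
 167 143 130 130 132 134]
300 top [124 123 122 123 124 126 123 114 115 113 113 111 109 111] [125 125 123 124 125 128 121 109 109 108 108 105 104 105] rim [106 107 108 108 107 105 116 150 171 175 179 178 177 177 177 177 178 178
 169 132  94  97  96  97]
340 top [125 125 125 125 127 128 124 116 114 113 114 110 109 110] [126 126 126 126 128 129 123 110 109 107 109 105 104 105] rim [105 106 107 108 107 104 115 148 169 173 177 176 175 175 176 176 177 178
 163 118  93  97  97  97]
375 top [127 127 126 124 123 123 120 114 114 112 113 110 109 109] [128 128 127 125 124 124 119 109 109 107 108 105 1
[... 1693 characters left out ...]
8 108 109 108
 111 120 128 129 127 126 125 125 124 125 124 126] [104 105 104 104 104 104 104 104 104 104 104 104 103 104 103 104 104 103
 106 117 129 130 128 127 126 126 125 126 126 127]
246 [133 131 130 128 144 163 182 182 181 181 180 181 181 181 181 181 181 181
 181 180 180 180 180 180 180 180 180 180 180 180 180 180] [134 132 131 130 138 160 181 180 179 180 178 179 179 179 179 179 179 179
 179 178 179 179 179 179 179 178 179 179 179 179 179 179] | [173 173 173 173 172 173 173 172 173 172 172 172 173 172 173 172 173 173
 173 173 173 172 169 139 127 128 129 130 132 134] [173 172 172 172 172 172 172 172 172 172 172 172 173 171 172 172 172 172
 172 172 171 171 165 135 127 129 130 131 133 135]
```

```bash
python3 - <<'E'
from h import *
import pickle
w,t,s,o=pickle.load(open('c2.pkl','rb'))
M=R.from_quat(np.roll(o['tool_rot'],-1)).as_matrix();p=np.array(o['eef_pos'])
K=np.array([[w['fx'],0,w['cx']],[0,w['fy'],w['cy']],[0,0,1.]]);D=np.array([w['k1'],0,0,0.])
Rc=cv2.Rodrigues(np.array(w['rvec'],float))[0];tc=np.array(w['tvec'],float).ravel()
# bracket frame x,y,z ; sees left = ? flange x: image left = tool -y = -bracket x? 
uv=np.array([[251.45,200.4],[381.0,200.4],[402.5,240.7],[230.15,240.7]])
o0,_=ray(w,0,0); 
A=onz(w,230,240,.1);B=onz(w,402,240,.1);print('left->right world',(B-A).round(3))
X=np.array([[-.03,.028,0],[.03,.028,0],[.03,.028,.044],[-.03,.028,.044]])
ok,rv,tv=cv2.solvePnP(X,uv,K,D,flags=cv2.SOLVEPNP_IPPE) if 0 else cv2.solvePnP(X,uv,K,D)
e=cv2.projectPoints(X,rv,tv,K,D)[0][:,0]-uv;print('res',np.abs(e).max())
Rb=Rc.T@cv2.Rodrigues(rv)[0];ob=Rc.T@(tv.ravel()-tc)
print('bracket R in world',Rb.round(3).tolist());print('origin world',ob.round(4),'in tool',(M.T@(ob-p)).round(4))
fc=ob+Rb@[0,.028,.022];print('face world',fc.round(4),'in tool',(M.T@(fc-p)).round(4))
# alternative: assume upright aligned with tool (ray-cast): top outer edge at tool-z height
for dz in (.034,.036,.038,.040):
    q=onz(w,(402.5+230.15)/2,240.7,p[2]+dz); l=onz(w,230.15,240.7,p[2]+dz);r=onz(w,402.5,240.7,p[2]+dz)
    b=onz(w,316.2,200.4,p[2]+dz-.044)
    print(dz,'width',np.linalg.norm(r-l).round(4),(M.T@(q-p)).round(4),'bottom',(M.T@(b-p)).round(4))
E
```

```text
left->right world [0.079 0.02  0.   ]
res 0.6313536825961137
bracket R in world [[0.971, -0.24, -0.0], [0.24, 0.971, 0.009], [-0.002, -0.009, 1.0]]
origin world [ 0.6173 -0.2211  0.0956] in tool [ 0.002  -0.0007  0.0113]
face world [ 0.6106 -0.1937  0.1174] in tool [ 0.0301 -0.0006 -0.0105]
0.034 width 0.0589 [ 0.0311 -0.0006 -0.034 ] bottom [ 0.0304 -0.0007  0.01  ]
0.036 width 0.0578 [ 0.032  -0.0006 -0.036 ] bottom [ 0.0311 -0.0007  0.008 ]
0.038 width 0.0567 [ 0.033  -0.0006 -0.038 ] bottom [ 0.0318 -0.0007  0.006 ]
0.04 width 0.0556 [ 0.0339 -0.0006 -0.04  ] bottom [ 0.0325 -0.0007  0.004 ]
```

Call:
{"fn": "jog_arm", "kwargs": {"moves": [1,-0.53,0,0,0,0.42,0,1,-0.53,0,0,0,0.42,0,1,-0.53,0,0,0,0.42,0,1,-0.53,0,0,0,0.42,0,1,-0.53,0,0,0,0.42,0,1,-0.53,0,0,0,0.42,0,1,-0.53,0,0,0,0.42,0,1,-0.53,0,0,0,0.42,0]}}

```text
t: 11.83
eef_pos: [0.5108, -0.076, 0.1043]
tool_rot: [-0.001, 0.705, 0.709, -0.001]
contact_force: [0.5, -0.1, -0.8]
gripper_width: 0.105
grasp_force: 77.9
```

Call:
{"fn": "jog_arm", "kwargs": {"moves": [0,0,0.8,0,0,0,0,0,0,0.8,0,0,0,0,0,0,0.8,0,0,0,0,0,0,0.8,0,0,0,0,0,0,0.7,0,0,0,0,0,0,0.4,0,0,0,0,0,0,0.2,0,0,0,0,0,0,0,0,0,0,0]}}

```text
t: 12.5
eef_pos: [0.5117, -0.0765, 0.0143]
tool_rot: [-0.001, 0.704, 0.71, -0.001]
contact_force: [-0.3, 0.4, -1.1]
gripper_width: 0.105
grasp_force: 78.1
```

```bash
python3 -c "
from h import *
o,M=st()
"
```

```text
t 12.5 p [ 0.5117 -0.0765  0.0143] psi 90.47 tilt [-0.0022  0.0003] F [-0.3  0.4 -1.1] M [0.01 0.06 0.  ] w 0.105 g 78.1
```

Call:
{"fn": "jog_arm", "kwargs": {"moves": [0,0,0.03,0,0,0,0,0,0,0.03,0,0,0,0,0,0,0.03,0,0,0,0,0,0,0.03,0,0,0,0,0,0,0.03,0,0,0,0,0,0,0,0,0,0,0,0,0,0,0,0,0,0,0,0,0,0,0,0,0]}}

```text
t: 13.17
eef_pos: [0.5127, -0.0766, 0.0124]
tool_rot: [0.0, 0.704, 0.71, 0.0]
contact_force: [-0.9, 0.7, -1.3]
gripper_width: 0.103
grasp_force: 78.1
```

Call:
{"fn": "jog_arm", "kwargs": {"moves": [0,0,0.03,0,0,0,0,0,0,0.03,0,0,0,0,0,0,0.03,0,0,0,0,0,0,0,0,0,0,0,0,0,0,0,0,0,0,0,0,0,0,0,0,0,0,0,0,0,0,0,0,0,0,0,0,0,0,0]}}

```text
t: 13.83
eef_pos: [0.5127, -0.0766, 0.0105]
tool_rot: [0.0, 0.704, 0.71, 0.0]
contact_force: [-0.2, -1.2, -0.3]
gripper_width: 0.1
grasp_force: 78.1
```

Call:
{"fn": "jog_arm", "kwargs": {"moves": [0,0,0.03,0,0,0,0,0,0,0.03,0,0,0,0,0,0,0.03,0,0,0,0,0,0,0,0,0,0,0,0,0,0,0,0,0,0,0,0,0,0,0,0,0,0,0,0,0,0,0,0,0,0,0,0,0,0,0]}}

```text
t: 14.5
eef_pos: [0.5127, -0.0766, 0.0087]
tool_rot: [0.0, 0.704, 0.71, 0.0]
contact_force: [-0.3, 0.2, -0.7]
gripper_width: 0.105
grasp_force: 78.1
```

Call:
{"fn": "jog_arm", "kwargs": {"moves": [0,0,0.03,0,0,0,0,0,0,0.03,0,0,0,0,0,0,0,0,0,0,0,0,0,0,0,0,0,0,0,0,0,0,0,0,0,0,0,0,0,0,0,0,0,0,0,0,0,0,0,0,0,0,0,0,0,0]}}

```text
t: 15.17
eef_pos: [0.5128, -0.0766, 0.0083]
tool_rot: [0.0, 0.704, 0.71, -0.0]
contact_force: [-2.6, 0.2, 8.7]
gripper_width: 0.103
grasp_force: 79.8
```

Call:
{"fn": "jog_arm", "kwargs": {"moves": [0,0.09,-0.34,0,0,0,0,0,0,-0.8,0,0,0,0,0,0,-0.8,0,0,0,0,0,0,-0.8,0,0,0,0,0.6,0,0,0,0,0,0,0.6,0,0,0,0,0,0,0.3,0,0,0,0,0,0,0,0,0,0,0,0,0]}}

```text
t: 15.83
eef_pos: [0.5136, -0.0436, 0.0616]
tool_rot: [-0.001, 0.703, 0.711, 0.0]
contact_force: [0.1, 0.2, -0.9]
gripper_width: 0.103
grasp_force: 78.2
```

```bash
python3 -c "
from h import *
o,M=st();w=cam('wrist')['color'];s=cam('side')['color'];t=cam('top')['color']
cv2.imwrite('pics/e.png',np.hstack([w[40:340,120:520],cv2.resize(s[200:300,260:393],(400,300))]))
"
```

```text
t 15.83 p [ 0.5136 -0.0436  0.0616] psi 90.69 tilt [-0.0011  0.0013] F [ 0.1  0.2 -0.9] M [ 0.    0.04 -0.01] w 0.103 g 78.2
```

View pics/e.png

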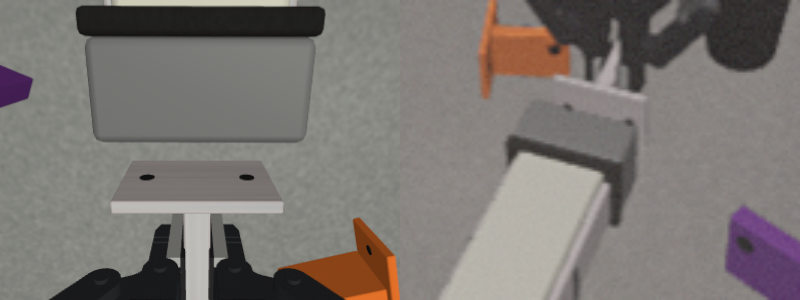

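The wrist view shows the flange centre at crop x=197 against the cap centre at 200 (about 1 mm to correct), edges parallel, and the cap still tight on the collar. I'm correcting and approaching.

Call:
{"fn": "jog_arm", "kwargs": {"moves": [0.1,0.05,-0.03,0,0,0.05,0,0.1,0,0,0,0,0,0,0.1,0,0,0,0,0,0,0.1,0,0,0,0,0,0,0.1,0,0,0,0,0,0,0.1,0,0,0,0,0,0,0.1,0,0,0,0,0,0,0,0,0,0,0,0,0]}}

```text
t: 16.65
eef_pos: [0.5152, -0.032, 0.0629]
tool_rot: [-0.0, 0.705, 0.709, 0.0]
contact_force: [-0.5, 0.3, -1.7]
gripper_width: 0.101
grasp_force: 78.2
```

```bash
python3 -c "
from h import *
o,M=st()
w=cam('wrist')['color'];cv2.imwrite('pics/f0.png',w)
"
```

```text
t 16.65 p [ 0.5152 -0.032   0.0629] psi 90.3 tilt [0.0001 0.0003] F [-0.5  0.3 -1.7] M [-0.01  0.02 -0.03] w 0.101 g 78.2
```

Call:
{"fn": "jog_arm", "kwargs": {"moves": [0.05,-0.02,0.03,0,0,0,0,0.05,0,0,0,0,0,0,0.05,0,0,0,0,0,0,0.05,0,0,0,0,0,0,0.05,0,0,0,0,0,0,0.05,0,0,0,0,0,0,0.05,0,0,0,0,0,0,0,0,0,0,0,0,0]}}

```text
t: 17.37
eef_pos: [0.5147, -0.0253, 0.0623]
tool_rot: [-0.0, 0.705, 0.709, 0.0]
contact_force: [0.7, -0.2, -1.3]
gripper_width: 0.1
grasp_force: 78.2
```

Call:
{"fn": "jog_arm", "kwargs": {"moves": [0.04,0,0,0,0,0,0,0.04,0,0,0,0,0,0,0.04,0,0,0,0,0,0,0.04,0,0,0,0,0,0,0,0,0,0,0,0,0,0,0,0,0,0,0,0,0,0,0,0,0,0,0,0,0,0,0,0,0,0]}}

```text
t: 18.03
eef_pos: [0.5147, -0.0224, 0.0623]
tool_rot: [0.0, 0.706, 0.709, -0.0]
contact_force: [-0.5, -0.4, -1.4]
gripper_width: 0.106
grasp_force: 78.1
```

Call:
{"fn": "jog_arm", "kwargs": {"moves": [0.03,0,0,0,0,0,0,0.03,0,0,0,0,0,0,0.03,0,0,0,0,0,0,0.03,0,0,0,0,0,0,0,0,0,0,0,0,0,0,0,0,0,0,0,0,0,0,0,0,0,0,0,0,0,0,0,0,0,0]}}

```text
t: 18.7
eef_pos: [0.5147, -0.0204, 0.0623]
tool_rot: [0.0, 0.706, 0.709, -0.0]
contact_force: [0.6, -4.1, -0.2]
gripper_width: 0.103
grasp_force: 78.1
```

Call:
{"fn": "jog_arm", "kwargs": {"moves": [0.03,0,0,0,0,0,0,0.03,0,0,0,0,0,0,0.03,0,0,0,0,0,0,0.03,0,0,0,0,0,0,0.03,0,0,0,0,0,0,0,0,0,0,0,0,0,0,0,0,0,0,0,0,0,0,0,0,0,0,0]}}

```text
t: 19.37
eef_pos: [0.5147, -0.0185, 0.0623]
tool_rot: [0.001, 0.706, 0.708, -0.001]
contact_force: [0.4, -8.4, 1.6]
gripper_width: 0.103
grasp_force: 78.2
```

```bash
python3 -c "
from h import *
o,M=st()
"
```

```text
t 19.37 p [ 0.5147 -0.0185  0.0623] psi 90.2 tilt [-0.0001 -0.0017] F [ 0.4 -8.4  1.6] M [-1.54 -0.16  0.13] w 0.103 g 78.2
```

Call:
{"fn": "jog_arm", "kwargs": {"moves": [0.03,0,0,0,0,0,0,0.03,0,0,0,0,0,0,0.03,0,0,0,0,0,0,0.03,0,0,0,0,0,0,0,0,0,0,0,0,0,0,0,0,0,0,0,0,0,0,0,0,0,0,0,0,0,0,0,0,0,0]}}

```text
t: 20.03
eef_pos: [0.5147, -0.0172, 0.0623]
tool_rot: [0.001, 0.706, 0.708, -0.001]
contact_force: [0.9, -10.0, 1.2]
gripper_width: 0.103
grasp_force: 78.3
```

Call:
{"fn": "jog_arm", "kwargs": {"moves": [0,0,0,0,0,0,0,0,0,0,0,0,0,0,0,0,0,0,0,0,0,0,0,0,0,0,0,0,0,0,0,0,0,0,0,0,0,0,0,0,0,0,0,0,0,0,0,0,0,0,0,0,0,0,0,0]}}

```text
t: 20.7
eef_pos: [0.5147, -0.0172, 0.0624]
tool_rot: [0.001, 0.706, 0.708, -0.001]
contact_force: [1.0, -10.9, 0.2]
gripper_width: 0.105
grasp_force: 78.3
```

```bash
python3 -c "
from h import *
o,M=st();w=cam('wrist')['color'];s=cam('side')['color']
cv2.imwrite('pics/f.png',np.hstack([w[40:340,120:520],cv2.resize(s[200:300,260:393],(400,300))]))
"
```

```text
t 20.7 p [ 0.5147 -0.0172  0.0624] psi 90.16 tilt [-0.0003 -0.0029] F [  1.  -10.9   0.2] M [-2.06 -0.15  0.21] w 0.105 g 78.3
```

View pics/f.png

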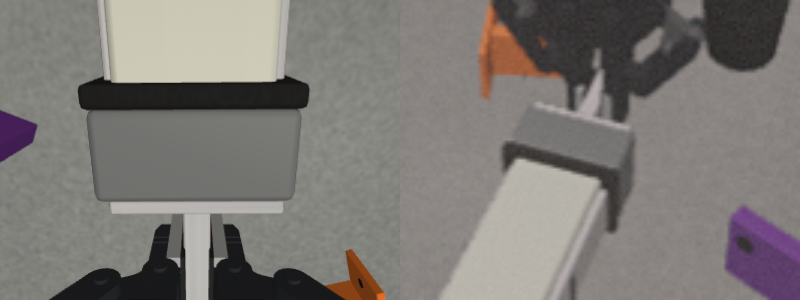

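The flange sits flush on the cap face (crop 111-283 against cap 93-297, centred within about 1 mm), and the collar is still tight. The push needs slightly more.

Call:
{"fn": "jog_arm", "kwargs": {"moves": [0.03,0,0,0,0,0,0,0.02,0,0,0,0,0,0,0,0,0,0,0,0,0,0,0,0,0,0,0,0,0,0,0,0,0,0,0,0,0,0,0,0,0,0,0,0,0,0,0,0,0,0,0,0,0,0,0,0]}}

```text
t: 21.47
eef_pos: [0.5147, -0.0166, 0.0624]
tool_rot: [0.001, 0.706, 0.708, -0.001]
contact_force: [0.8, -11.3, 1.1]
gripper_width: 0.104
grasp_force: 78.3
```

Call:
{"fn": "jog_arm", "kwargs": {"moves": [0,0,0,0,0,0,0,0,0,0,0,0,0,0,0,0,0,0,0,0,0,0,0,0,0,0,0,0,0,0,0,0,0,0,0,0,0,0,0,0,0,0,0,0,0,0,0,0,0,0,0,0,0,0,0,0]}}

```text
t: 22.13
eef_pos: [0.5147, -0.0166, 0.0624]
tool_rot: [0.001, 0.706, 0.708, -0.001]
contact_force: [0.6, -12.4, 1.6]
gripper_width: 0.105
grasp_force: 78.3
```

```bash
python3 -c "
from h import *
for i in range(6): st();cam('top')
"
```

```text
t 22.13 p [ 0.5147 -0.0166  0.0624] psi 90.14 tilt [-0.0004 -0.0034] F [  0.6 -12.4   1.6] M [-2.28 -0.12  0.24] w 0.105 g 78.3
t 22.18 p [ 0.5147 -0.0167  0.0623] psi 90.14 tilt [-0.0004 -0.0034] F [  0.6 -11.2   1.7] M [-2.21 -0.14  0.2 ] w 0.105 g 78.3
t 22.23 p [ 0.5147 -0.0166  0.0623] psi 90.14 tilt [-0.0004 -0.0034] F [  0.4 -10.9   1.4] M [-2.25 -0.14  0.15] w 0.101 g 78.3
t 22.28 p [ 0.5147 -0.0166  0.0624] psi 90.14 tilt [-0.0003 -0.0034] F [  0.  -11.8   1.1] M [-2.28 -0.13  0.16] w 0.104 g 78.3
t 22.33 p [ 0.5147 -0.0166  0.0623] psi 90.14 tilt [-0.0004 -0.0034] F [  1.1 -11.9   0.6] M [-2.23 -0.16  0.27] w 0.108 g 78.3
t 22.38 p [ 0.5147 -0.0166  0.0624] psi 90.14 tilt [-0.0003 -0.0034] F [  0.6 -12.1   0.5] M [-2.25 -0.1   0.18] w 0.107 g 78.3
```

The push is a steady 11.7 N on average, level and flush, so I'm handing in.

```bash
python3 -c "
from station import *
print(hand_in())
"
```

```text
the job is handed in; nothing more can be done
None
```

The job is handed in at about 22 s: the end cap is fully home against the collar, and the arm is still holding the bracket's flange flat and level on the middle of the cap's end face with a steady push of about 12 N.

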